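Unlock the board preheater's sprung clamp and hold it open

TASK

The circuit board on the black preheater is due to be changed: pull the yellow-headed lock pin up out of its snap socket and drop it foot first into the red pot. Then take the clamp arm's upright blue handle, swing the arm away from the board against its spring until it is fully back on its stop, and finish while still holding it there by the handle, as it snaps shut if let go. Leave the board, solder reel, flux tin and multimeter where they are.

Things in the scene. Friction and masses are not known exactly. Their poses are not given: they have to be found in the camera images.
- jig: black board preheater, a fixed box 220 (x) x 280 (y) x 30 mm high at a random place and yaw; origin at the centre of its underside, z up. In its own axes, on its top: pin socket at x +58, y -20 mm; clamp arm pivot hub at x +40, y -100 mm; thin red stop post at x +83, y -71 mm, 78 mm high above the table. The board lies on its -x part
- pin: lock pin, upright in its socket at the start, about 60 g, 96 mm long: steel shaft 12 mm across and 54 mm long, grooved near its foot, then a yellow cylindrical head 24 mm across and 42 mm tall. Origin at the centre of its foot (shaft end), z to the head. In the socket its foot is 30 mm and its head 84 to 126 mm above the table. It blocks the clamp arm, which runs under its head
- socket (a point): centre of the mouth of the pin socket, a steel block 36 mm square on the preheater, its top 58 mm above the table, its hole 28 mm deep. Two sprung balls in it snap into the pin's groove: pulling the pin straight up takes about 12 N over the first 6 mm, then it is free
- pivot (a point): point on the upright axis of the clamp arm, fixed to the preheater at its x +40, y -100 mm, 68 mm above the table (mid-height of the arm); its axes are the preheater's
- handle: the clamp arm's upright blue handle, a round sleeve 20 mm across, 56 mm tall, free to spin on the arm's end, 170 mm from the pivot axis. Origin at the centre of its foot, 74 mm above the table on the arm's flat top; its top is at 130 mm. The arm: aluminium bar 18 mm wide, 12 mm thick, rubber jaw on the board side. Shut: handle at x +40, y +70 mm of the preheater
- clamp (a joint): angle of the clamp arm about its upright pivot, rad: 0 = shut against the board (arm along the preheater's +y); grows as it swings clockwise seen from above, the handle going towards the preheater's +x; 0.7 = on the stop. The spring always drives it shut: about 3 N at the handle when shut, 7 N at the stop
- pot: red square open pot, fixed, 64 x 64 mm outside, 60 mm high, wall and floor 5 mm, inside 54 x 54 mm; origin at the centre of its underside. It stands left or right of the preheater, in the place that the solder reel does not have
- board: green circuit board 83 x 130 x 4 mm lying loose on the preheater beside the clamp jaw, with its top 34 mm above the table; origin at the centre of its underside. To be left alone
- reel: grey metal solder reel standing on its flange, 56 mm in diameter, 50 mm high; origin at the centre of its underside. To be left alone
- tin: round flux tin with yellow lid and blue base, 66 mm in diameter, 31 mm high; origin at the centre of its underside. To be left alone
- meter: orange multimeter lying on its back, 150 x 78 x 34 mm; origin at the centre of its underside. To be left alone

How it is judged (in metres and radians):
On the way, in this order (a step that is already met when the one before it is completed fails the run):
1. the lock pin is pulled right out of its socket (z of pin in the frame of jig above 0.062 m), for 0.1 s.
2. the lock pin is in the red pot, foot down, and let go (x of pin in the frame of pot between -0.032 and 0.032 m and y of pin in the frame of pot between -0.032 and 0.032 m and z of pin in the frame of pot below 0.03 m and contact force between the fingers and pin below 0.1 N), for 0.2 s.
At the end, for the whole second after the job is handed in: Clamp arm within 0.04 rad of its stop, held by the fingers on the blue handle with over 2 N; lock pin let go in the red pot, its foot within 32 mm of the pot's centre lines and below 30 mm; board, reel, tin and multimeter within 20 mm of their starts (all of step 2 and value of joint clamp above 0.66 rad and contact force between the fingers and handle above 2 N and distance of each of board, reel, tin, meter from where it was at the start of the episode below 0.02 m); the arm keeps its last pose, push and grip.
It fails at once if the clamped circuit board is moved by more than 20 mm (distance of board from where it was at the start of the episode above 0.02 m).
It fails at once if the solder reel is moved by more than 20 mm (distance of reel from where it was at the start of the episode above 0.02 m).
It fails at once if the flux tin is moved by more than 20 mm (distance of tin from where it was at the start of the episode above 0.02 m).
It fails at once if the multimeter is moved by more than 20 mm (distance of meter from where it was at the start of the episode above 0.02 m).
It also fails if it takes over 48 s, if anything falls off the work surface, if the arm or the gripper's body presses on something with over 40 N, if the wrist force passes 120 N, or if a joint passes its speed limit or range.

ROBOT

A 6-joint arm with a two-finger parallel gripper is mounted at the origin on the work surface. World frame = base frame: x ahead of the robot, y to its left, z up, the work surface at z = 0. Lengths are in mm, angles in rad, forces in N, time in s.
With the tool pointing down it reaches from about 275 to 1000 mm from the base axis. Payload 8.4 kg.
Tool frame: the origin (TCP) lies midway between the tips of the shut fingers; the grasp point (between the pads) lies 19 mm behind it; z points along the fingers, y is the line along which they close (so a half turn about z gives the same grasp; the last joint's range is limited). The gripper opens to 85 mm and grips with 20 to 120 N. Pads are 22 mm wide; open, the fingers measure 114 mm over their backs; the gripper's body (76 mm by 85 mm) begins 54 mm behind the grasp point. The pads swing forward as they close: fully open they stand 13 mm farther back than shut.
Start: joints at [1.143, 0.353, 1.633, -0, 1.155, -0.002], TCP at [258.155, 569.196, 231.281] pointing down, gripper open.
Joint ranges: [-2.63, 2.63], [-0.92, 2.1], [0.06, 2.66], [-1.3, 4.44], [0, 2.69], [-3.02, 3.02]. Speed limits (rad/s): [2.22, 2.22, 2.79, 3.14, 3.14, 3.14].

INTERFACE

Orientations are given as [roll, pitch, yaw] about the fixed x, y, z axes, in that order (R = Rz(yaw) Ry(pitch) Rx(roll)).
In Python, from rig import telemetry, optics, r gives the robot as it stands.
- The arm moves only by the tool play_rows, never from a script. Its arguments are lists of equal length, an entry for each row: "dp": the shift along the tool's x, y, z in units of 40 mm (1.0 is 40 mm), a list of three; "rot": the turn, a rotation vector about the tool's x, y, z in units of 6 degrees (1.0 is 6 degrees), a list of three. In form: {"dp": [[tx, ty, tz], ...], "rot": [[ax, ay, az], ...]}. A call has 1 to 5 rows; each row is the pose to reach, as a shift and turn from the pose commanded when the call began, along the tool's axes at that moment; what a row does not reach only later rows make up. A row lasts 1/12 s, in which the tool goes at most 41.7 mm and 7.16 degrees, less where a joint would pass 70% of its speed; a pose out of reach is approached as far as the arm can. A call with a gripper value outside its range is refused whole. "fingers" is the opening, from 0 (shut) to 1 (fully open), set as the call begins (left out, the last holds). The fingers move at their own pace and stop on an object; "grip_force" is the grip in N (left out, the last holds). Time passes only in rows, so rows that repeat a pose let the fingers close. It gives the time, the measured TCP pose, the force, the opening and the grip force at its end, in the units of the state.
- telemetry.sense(): the state, without advancing time (a new reading comes with each control period).
- optics.grab_frame(name): name is "side" or "top"; returns a dict with "color" (480x640x3 uint8, red, green, blue), "mtx" (3x3 intrinsics, pixels), "R" (3x3) and "t" (3): a world point X has camera coordinates R X + t. Camera axes: x right, y down, z forward; pixel columns grow to the right and rows downward; lengths in mm; the calibration is good to about 2 mm. A picture is of the moment at which its call begins. There is no depth.
- r.sign_off(): hands the job in; it is judged then, once.
The state is a dict: "clock": time; "qpos": joint angles; "qvel": joint speeds; "joint_efforts": joint torques, N m; "eef_pos": TCP position; "tcp_rot": TCP orientation; "contact_force": force on the tool from outside, world axes, zero at the start; "wrist_torque": the same for the moment, N m; "opening": opening from 0.0 (shut) to 1.0 (fully open); "grasp_force": force on a finger pad.
Only numpy, scipy, OpenCV 4.12 (cv2) and the standard library are available. Lean on these libraries where they do the work, as an engineer would, in place of code of your own. Each camera call takes 0.05 s, during which the arm holds its last target. There are 200 camera calls.

## Working session

There is one attempt and no reset: what is moved stays moved. The work goes in short steps, Python scripts to look and compute and a tool call to move; the robot and the scene stay as the last step left them, time stands still between calls to the robot, and variables do not carry over. Pictures are saved under pics/ and viewed, at most 10 in all, crops included, and the job is handed in when it is done.

Besides the shell and the picture viewer there is one more tool, called after "Call:" as name(argument=value, ...), one argument or row to a line, values as JSON. play_rows: Moves the arm, as the interface text tells. Its arguments: {"type":"object","properties":{"dp":{"type":"array"},"rot":{"type":"array"},"fingers":{"type":"number"},"grip_force":{"type":"number"}},"required":["dp","rot"]}

```bash
ls; mkdir -p pics; python3 - <<'E'
from rig import telemetry, optics, r
import cv2,numpy as np,pickle
s=telemetry.sense();print(s)
F={}
for n in("side","top"):
    f=optics.grab_frame(n);F[n]=f
    cv2.imwrite(f"pics/{n}0.png",f["color"][:,:,::-1]);print(n,f["mtx"],f["R"],f["t"],-f["R"].T@f["t"])
pickle.dump(F,open("f0.pkl","wb"))
E
```

```text
pics
{'clock': 0.0, 'qpos': array([ 1.14258389e+00,  3.53690150e-01,  1.63409285e+00, -4.00652380e-06,
        1.15519558e+00, -2.35956014e-03]), 'qvel': array([-0.00036183,  0.00028138, -0.00110954,  0.00098627,  0.00099441,
       -0.00061325]), 'joint_efforts': array([ 2.92840123e-03, -6.05245614e+01, -3.42076600e+01,  2.74258873e-04,
        9.23670188e-03,  1.93565526e-06]), 'eef_pos': array([257.9761588 , 568.77729067, 230.55310815]), 'tcp_rot': array([-3.14020672e+00,  3.93038859e-07,  2.71574139e+00]), 'contact_force': array([-0.34718388, -0.14794459,  0.18466433]), 'wrist_torque': array([ 0.04804118, -0.01611629,  0.01083061]), 'grasp_force': 0.0, 'opening': 1.000794398395833}
side [[486.49374487   0.         312.02408333]
 [  0.         486.49374487 238.51149445]
 [  0.           0.           1.        ]] [[ 0.91694782 -0.39889132 -0.00961328]
 [-0.21857709 -0.48200406 -0.84846694]
 [ 0.33381246  0.78010115 -0.52916108]] [-502.19832894  207.34997664  775.013429  ] [ 247.10247572 -704.96788903  581.20876754]
top [[465.4147526    0.         314.4391225 ]
 [  0.         465.4147526  241.77536314]
 [  0.           0.           1.        ]] [[-0.02806558 -0.99959816 -0.0039792 ]
 [-0.97823402  0.02828407 -0.20556801]
 [ 0.20559795 -0.0018768  -0.97863474]] [  32.11274995  571.97927402 1071.48964106] [ 340.13477613   17.93291177 1166.30541209]
```

View pics/top0.png

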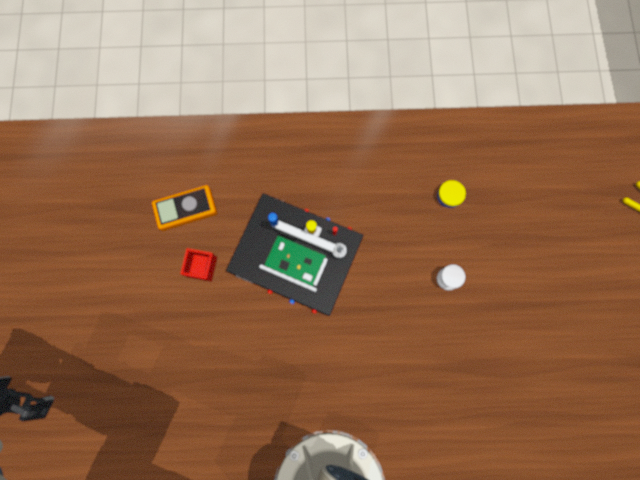

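View pics/side0.png

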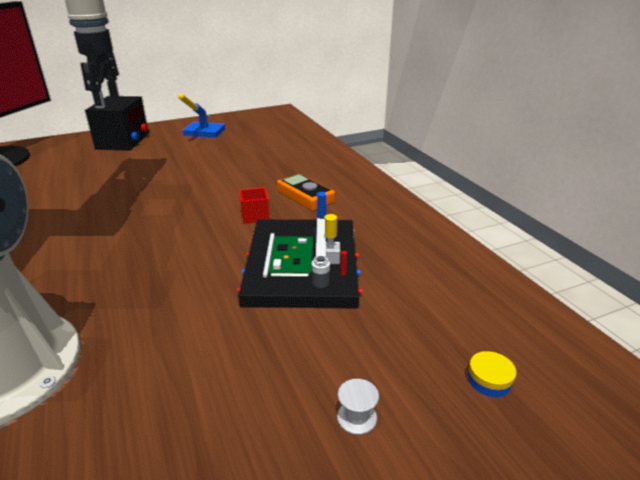

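The top view shows the handle at (272,217), pin head (311,226), pivot hub (340,250), stop (335,230) and pot (199,265). The side view shows the handle at (321,205), head (331,227) and pot (255,205).

```bash
cat > h.py <<'E'
import cv2,numpy as np
def ray(f,u,v):
    d=f["R"].T@np.linalg.solve(f["mtx"],[u,v,1.]);return -f["R"].T@f["t"],d
def onz(f,u,v,z):
    c,d=ray(f,u,v);return c+d*(z-c[2])/d[2]
def tri(f,p,g,q):
    (a,d),(b,e)=ray(f,*p),ray(g,*q);d=d/np.linalg.norm(d);e=e/np.linalg.norm(e)
    s=np.linalg.lstsq(np.c_[d,-e],b-a,rcond=None)[0];P,Q=a+s[0]*d,b+s[1]*e
    return (P+Q)/2,np.linalg.norm(P-Q)
def proj(f,X):
    c=f["mtx"]@(f["R"]@np.asarray(X)+f["t"]);return c[:2]/c[2]
H=dict(yel=((22,150,90),(34,255,255)),blue=((105,150,60),(125,255,255)),red=((0,150,60),(6,255,255)))
def blobs(f,col,roi):
    x0,y0,x1,y1=roi;hsv=cv2.cvtColor(f["color"],cv2.COLOR_RGB2HSV)
    m=cv2.inRange(hsv,*map(np.array,H[col]))
    if col=="red":m|=cv2.inRange(hsv,np.array((174,150,60)),np.array((180,255,255)))
    k=np.zeros_like(m);k[y0:y1,x0:x1]=m[y0:y1,x0:x1]
    n,l,st,c=cv2.connectedComponentsWithStats(k)
    return [(st[i].tolist(),c[i].round(1).tolist()) for i in range(1,n) if st[i][4]>8],k
E
python3 - <<'E'
import pickle;from h import *
F=pickle.load(open("f0.pkl","rb"));T,S=F["top"],F["side"]
R={}
for nm,col,rt,rs in(("pin","yel",(295,210,330,242),(318,205,345,245)),("handle","blue",(260,205,285,230),(310,185,335,222)),("pot","red",(175,240,225,290),(230,180,280,230)),("stop","red",(325,220,345,238),(338,245,350,280))):
    bt,mt=blobs(T,col,rt);bs,ms=blobs(S,col,rs);print(nm,bt,bs)
    p=max(bt,key=lambda b:b[0][4])[1];q=max(bs,key=lambda b:b[0][4])[1]
    print("  tri",tri(T,p,S,q)); R[nm]=(p,q)
    if nm=="pot":
        c=np.argwhere(mt)[:,::-1].astype(np.float32);rc=cv2.minAreaRect(c);print(rc,[onz(T,*x,60).round(0) for x in cv2.boxPoints(rc)])
for nm,z in(("pin",120),("handle",126),("stop",74),("pot",45)):print(nm,onz(T,*R[nm][0],z))
print("hub",onz(T,340,250,80))
hsv=cv2.cvtColor(T["color"],cv2.COLOR_RGB2HSV);m=cv2.inRange(hsv,np.array((0,0,0)),np.array((180,120,75)));k=np.zeros_like(m);k[185:325,220:370]=m[185:325,220:370]
k=cv2.morphologyEx(k,cv2.MORPH_OPEN,np.ones((5,5)));rc=cv2.minAreaRect(np.argwhere(k)[:,::-1].astype(np.float32));print(rc);B=[onz(T,*x,30) for x in cv2.boxPoints(rc)];print(np.round(B),np.mean(B,0))
E
```

```text
pin [([306, 220, 11, 13, 107], [310.9, 225.4])] [([325, 214, 12, 24, 257], [330.9, 225.5])]
  tri (array([600.57538823,  23.60920774, 106.32611938]), np.float64(3.4645410476212377))
handle [([268, 212, 10, 13, 99], [272.5, 218.0])] [([316, 191, 10, 27, 194], [321.1, 203.7])]
  tri (array([620.92006628, 113.51529974, 106.10271711]), np.float64(3.97159217597685))
pot [([180, 248, 37, 33, 910], [198.3, 264.3])] [([238, 187, 32, 37, 955], [254.0, 204.5])]
  tri (array([528.92434781, 303.97311427,  32.21169183]), np.float64(1.9871590686878051))
((198.2692413330078, 264.1538391113281), (32.75139617919922, 29.221303939819336), 11.309932708740234) [array([500., 342.,  60.]), array([570., 330.,  60.]), array([552., 252.,  60.]), array([482., 264.,  60.])]
stop [([332, 226, 6, 9, 36], [334.5, 230.1])] [([340, 250, 8, 25, 152], [343.4, 262.3])]
  tri (array([599.72673193, -33.69313257,  56.46810323]), np.float64(2.772613659939317))
pin [598.89663645  23.02695612 120.        ]
handle [617.57752698 111.18811364 126.        ]
stop [596.96177579 -33.30527483  74.        ]
pot [527.76776149 300.56765042  45.        ]
hub [546.6403204  -44.28927629  80.        ]
((294.383056640625, 252.96087646484375), (111.2172622680664, 87.34352111816406), 23.702646255493164)
[[ 513.  236.   30.]
 [ 716.  148.   30.]
 [ 592. -106.   30.]
 [ 397.  -11.   30.]] [554.33741737  66.82668077  30.        ]
```

```bash
cat > nav.py <<'E'
import numpy as np,sys
from rig import telemetry
from scipy.spatial.transform import Rotation as Ro
def go(x,y,z,yaw=None):
    s=telemetry.sense();R=Ro.from_euler("xyz",s["tcp_rot"])
    d=R.inv().apply(np.array([x,y,z])-s["eef_pos"])/40
    o="dp %s"%d.round(2)
    if yaw is not None: o+=" rot %s"%(np.degrees((R.inv()*Ro.from_euler("xyz",[np.pi,0,yaw])).as_rotvec())/6).round(2)
    print(s["clock"],s["eef_pos"].round(1),s["tcp_rot"].round(3),s["contact_force"].round(1),s["opening"].round(2),o)
if __name__=="__main__": go(*map(float,sys.argv[1:]))
E
python3 - <<'E'
import numpy as np
from scipy.spatial.transform import Rotation as Ro
L=np.array([[58,-20],[40,70],[83,-71],[40,-100]],float);W=np.array([[600.3,23.4],[620.5,113],[599.5,-33.6],[547,-44]])
l=L-L.mean(0);w=W-W.mean(0);psi=np.arctan2((l[:,0]*w[:,1]-l[:,1]*w[:,0]).sum(),(l*w).sum())
R=np.array([[np.cos(psi),-np.sin(psi)],[np.sin(psi),np.cos(psi)]]);t=W.mean(0)-R@L.mean(0)
print(psi,t);print((L@R.T+t).round(1),(L@R.T+t-W).round(1))
for a in np.arange(0,.76,.1):print(a,(R@[40+170*np.sin(a),-100+170*np.cos(a)]+t).round(1))
E
python3 nav.py 600 23.4 225 2.71
```

```text
-0.4366678301266803 [554.55273197  65.47797786]
[[598.7  22.8]
 [620.4 112. ]
 [599.7 -34. ]
 [548.5 -42.1]] [[-1.6 -0.6]
 [-0.1 -1. ]
 [ 0.2 -0.4]
 [ 1.5  1.9]]
0.0 [620.4 112. ]
0.1 [635.4 104. ]
0.2 [649.6  94.6]
0.30000000000000004 [662.7  83.9]
0.4 [674.7  71.8]
0.5 [685.5  58.7]
0.6000000000000001 [694.8  44.5]
0.7000000000000001 [702.7  29.4]Traceback (most recent call last):
  File "nav.py", line 10, in <module>
    if __name__=="__main__": go(*map(float,sys.argv[1:]))
                             ~~^^^^^^^^^^^^^^^^^^^^^^^^^^
  File "nav.py", line 9, in go
    print(s["clock"],s["eef_pos"].round(1),s["tcp_rot"].round(3),s["contact_force"].round(1),s["opening"].round(2),o)
                                                                                             ^^^^^^^^^^^^^^^^^^
AttributeError: 'float' object has no attribute 'round'
```

Call:
play_rows(
  dp=[
    [-0.8,-0.53,0],
    [-1.6,-1.06,0],
    [-2.4,-1.59,0],
    [-3.2,-2.12,0],
    [-4.0,-2.65,0],
  ],
  rot=[
    [0,0,0],
    [0,0,0],
    [0,0,0],
    [0,0,0],
    [0,0,0],
  ],
  fingers=0.6,
)

```text
clock: 0.52
eef_pos: [360.4, 404.9, 231.0]
tcp_rot: [-3.141, -0.0, 2.716]
contact_force: [1.4, -0.3, -0.8]
opening: 0.603
grasp_force: 0.0
```

Call:
play_rows(
  dp=[
    [-0.8,-0.53,0],
    [-1.6,-1.06,0],
    [-2.4,-1.59,0],
    [-3.2,-2.12,0],
    [-4.0,-2.65,0],
  ],
  rot=[
    [0,0,0],
    [0,0,0],
    [0,0,0],
    [0,0,0],
    [0,0,0],
  ],
)

```text
clock: 0.93
eef_pos: [462.5, 242.1, 231.2]
tcp_rot: [-3.141, -0.0, 2.716]
contact_force: [0.8, 1.1, -0.2]
opening: 0.598
grasp_force: 0.0
```

Call:
play_rows(
  dp=[
    [-0.8,-0.53,0],
    [-1.6,-1.06,0],
    [-2.4,-1.59,0],
    [-3.2,-2.12,0],
    [-4.0,-2.65,0],
  ],
  rot=[
    [0,0,0],
    [0,0,0],
    [0,0,0],
    [0,0,0],
    [0,0,0],
  ],
)

```text
clock: 1.35
eef_pos: [564.4, 79.4, 231.1]
tcp_rot: [-3.141, -0.0, 2.716]
contact_force: [0.6, 0.3, 0.4]
opening: 0.596
grasp_force: 0.0
```

```bash
sed -i 's/s\["opening"\].round(2)/round(s["opening"],2)/' nav.py; python3 nav.py 599.5 23.2 170 2.71
```

```text
1.35 [564.4  79.4 231.1] [-3.141 -0.     2.716] [0.6 0.3 0.4] 0.6 dp [-1.38 -0.92  1.53] rot [-0.   -0.    0.05]
```

Call:
play_rows(
  dp=[
    [-0.7,-0.46,0.3],
    [-1.38,-0.92,0.6],
    [-1.38,-0.92,1.5],
    [-1.38,-0.92,1.5],
    [-1.38,-0.92,1.5],
  ],
  rot=[
    [0,0,0],
    [0,0,0],
    [0,0,0],
    [0,0,0],
    [0,0,0],
  ],
)

```text
clock: 1.77
eef_pos: [597.2, 24.7, 169.5]
tcp_rot: [-3.139, -0.005, 2.715]
contact_force: [0.3, 0.2, 0.6]
opening: 0.6
grasp_force: 0.0
```

```bash
python3 nav.py 599.5 23.2 88 2.71; python3 - <<'E'
from h import *
from rig import optics
f=optics.grab_frame("side");c=f["color"][140:320,230:430,::-1];cv2.imwrite("pics/s1.png",cv2.resize(c,None,fx=4,fy=3.3))
E
```

```text
1.7667 [597.2  24.7 169.5] [-3.139 -0.005  2.715] [0.3 0.2 0.6] 0.6 dp [-0.08 -0.01  2.04] rot [-0.02 -0.05  0.05]
```

View pics/s1.png

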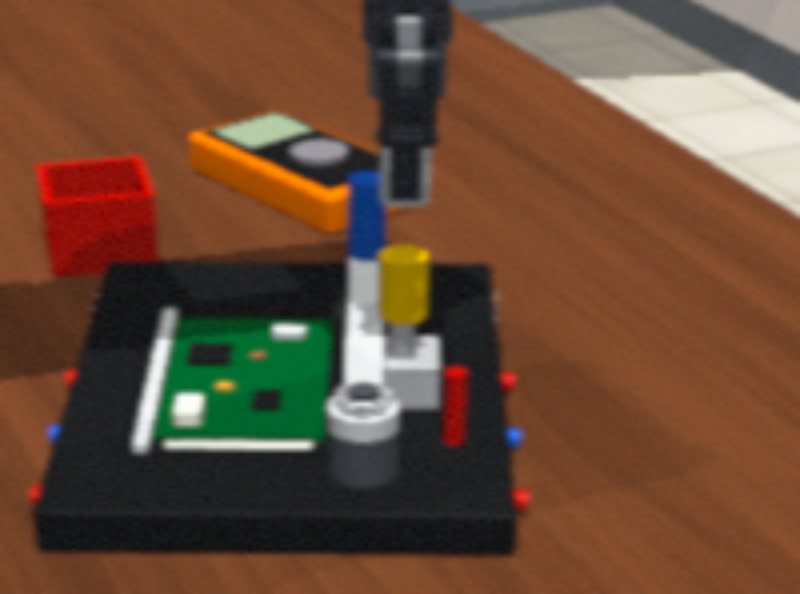

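The fingers (crop ~405,170) hang aligned over the yellow head (405,285). The far finger comes down between the head and the handle, so I descend.

Call:
play_rows(
  dp=[
    [-0.05,0,0.6],
    [-0.05,0,1.2],
    [-0.05,0,1.7],
    [-0.05,0,2.0],
    [-0.05,0,2.0],
  ],
  rot=[
    [0,0,0],
    [0,0,0],
    [0,0,0],
    [0,0,0],
    [0,0,0],
  ],
)

```text
clock: 2.23
eef_pos: [599.8, 25.1, 90.4]
tcp_rot: [-3.141, -0.002, 2.717]
contact_force: [-0.8, 0.8, -0.2]
opening: 0.602
grasp_force: 0.0
```

Call:
play_rows(
  dp=[
    [0,0,0],
    [0,0,0],
    [0,0,0],
    [0,0,0],
    [0,0,0],
  ],
  rot=[
    [0,0,0],
    [0,0,0],
    [0,0,0],
    [0,0,0],
    [0,0,0],
  ],
  fingers=0,
  grip_force=60,
)

```text
clock: 2.65
eef_pos: [601.9, 24.0, 93.2]
tcp_rot: [3.141, 0.002, 2.716]
contact_force: [-2.0, -1.9, 7.2]
opening: 0.265
grasp_force: 58.5
```

Call:
play_rows(
  dp=[
    [0,0,0],
    [0,0,0],
    [0,0,0],
    [0,0,0],
    [0,0,0],
  ],
  rot=[
    [0,0,0],
    [0,0,0],
    [0,0,0],
    [0,0,0],
    [0,0,0],
  ],
)

```text
clock: 3.07
eef_pos: [601.9, 24.1, 93.2]
tcp_rot: [3.141, 0.002, 2.716]
contact_force: [-2.6, -0.5, 7.1]
opening: 0.265
grasp_force: 58.5
```

Call:
play_rows(
  dp=[
    [0,0,-0.1],
    [0,0,-0.25],
    [0,0,-0.45],
    [0,0,-0.75],
    [0,0,-1.1],
  ],
  rot=[
    [0,0,0],
    [0,0,0],
    [0,0,0],
    [0,0,0],
    [0,0,0],
  ],
)

```text
clock: 3.48
eef_pos: [600.9, 24.3, 136.7]
tcp_rot: [3.141, -0.0, 2.716]
contact_force: [0.3, 0.4, 0.1]
opening: 0.263
grasp_force: 62.6
```

Call:
play_rows(
  dp=[
    [0,0,-0.5],
    [0,0,-1.0],
    [0,0,-1.5],
    [0,0,-2.0],
    [0,0,-2.0],
  ],
  rot=[
    [0,0,0],
    [0,0,0],
    [0,0,0],
    [0,0,0],
    [0,0,0],
  ],
)

```text
clock: 3.9
eef_pos: [603.4, 24.4, 221.3]
tcp_rot: [3.138, 0.007, 2.716]
contact_force: [0.5, -0.8, -0.1]
opening: 0.266
grasp_force: 62.7
```

```bash
python3 nav.py 531 304 210 2.71;python3 - <<'E'
from h import *
from rig import optics
f=optics.grab_frame("side");c=f["color"][80:320,230:430,::-1];cv2.imwrite("pics/s2.png",cv2.resize(c,None,fx=2.5,fy=2.5))
g=optics.grab_frame("top");p=blobs(g,"yel",(280,180,350,260))[0];q=blobs(f,"yel",(280,100,390,260))[0];print(p,q)
E
```

```text
3.9 [603.4  24.4 221.3] [3.138 0.007 2.716] [ 0.5 -0.8 -0.1] 0.27 dp [4.54 5.62 0.27] rot [0.04 0.07 0.06]
[([304, 212, 9, 3, 25], [308.0, 213.1])] [([326, 153, 11, 24, 69], [328.3, 167.6])]
```

View pics/s2.png

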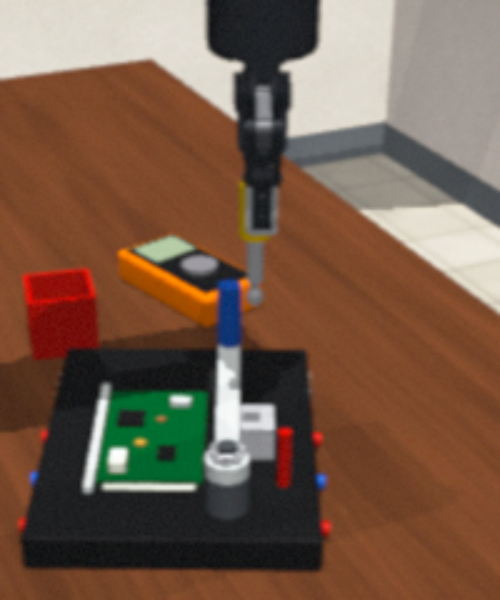

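The pin hangs upright below the gripper with its foot at crop (255,296). It is clear of the handle, so I carry it to the pot.

Call:
play_rows(
  dp=[
    [0.5,0.62,0],
    [1.0,1.24,0],
    [1.5,1.86,0],
    [2.0,2.5,0],
    [2.5,3.1,0],
  ],
  rot=[
    [0,0,0],
    [0,0,0],
    [0,0,0],
    [0,0,0],
    [0,0,0],
  ],
)

```text
clock: 4.42
eef_pos: [559.8, 179.7, 214.5]
tcp_rot: [-3.141, -0.001, 2.715]
contact_force: [-0.1, 1.1, -1.5]
opening: 0.262
grasp_force: 62.7
```

Call:
play_rows(
  dp=[
    [0.5,0.62,0],
    [1.0,1.24,0],
    [1.5,1.86,0],
    [2.0,2.5,0],
    [2.0,2.5,0],
  ],
  rot=[
    [0,0,0],
    [0,0,0],
    [0,0,0],
    [0,0,0],
    [0,0,0],
  ],
)

```text
clock: 4.83
eef_pos: [527.5, 307.1, 214.5]
tcp_rot: [3.141, -0.002, 2.719]
contact_force: [0.0, -1.4, -0.3]
opening: 0.261
grasp_force: 62.7
```

```bash
python3 nav.py 532 304.5 135 2.71
```

```text
4.8333 [527.5 307.1 214.5] [ 3.141e+00 -2.000e-03  2.719e+00] [ 0.  -1.4 -0.3] 0.26 dp [-0.13 -0.02  1.99] rot [ 0.01 -0.02  0.08]
```

Call:
play_rows(
  dp=[
    [-0.1,0,0.5],
    [-0.1,0,1.0],
    [-0.1,0,1.5],
    [-0.1,0,1.9],
    [-0.1,0,1.9],
  ],
  rot=[
    [0,0,0],
    [0,0,0],
    [0,0,0],
    [0,0,0],
    [0,0,0],
  ],
)

```text
clock: 5.25
eef_pos: [530.6, 299.2, 135.3]
tcp_rot: [-3.136, -0.004, 2.716]
contact_force: [-0.5, 0.7, -1.5]
opening: 0.265
grasp_force: 62.7
```

```bash
python3 nav.py 532 304.5 76 2.71;python3 - <<'E'
from h import *
from rig import optics
f=optics.grab_frame("side");c=f["color"][100:250,180:340,::-1];d=optics.grab_frame("top")["color"][190:340,120:280,::-1];cv2.imwrite("pics/s3.png",cv2.resize(np.hstack([c,d]),None,fx=2.5,fy=2.5))
E
```

```text
5.25 [530.6 299.2 135.3] [-3.136 -0.004  2.716] [-0.5  0.7 -1.5] 0.26 dp [0.02 0.14 1.48] rot [-0.05 -0.04  0.06]
```

View pics/s3.png

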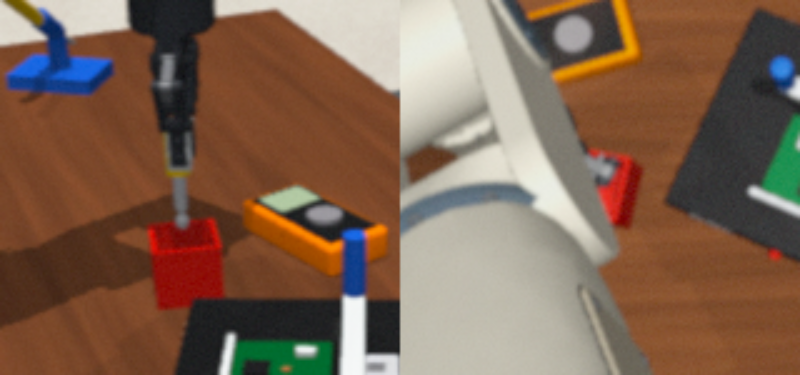

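The shaft foot, at side crop (181,220), is over the pot mouth at about (185,238), just above the rim. I lower it and release.

Call:
play_rows(
  dp=[
    [0,0.08,0.3],
    [0,0.08,0.7],
    [0,0.08,1.1],
    [0,0.08,1.45],
    [0,0.08,1.45],
  ],
  rot=[
    [0,0,0],
    [0,0,0],
    [0,0,0],
    [0,0,0],
    [0,0,0],
  ],
)

```text
clock: 5.77
eef_pos: [533.4, 303.3, 79.1]
tcp_rot: [-3.139, -0.002, 2.716]
contact_force: [-0.8, 0.0, -0.8]
opening: 0.259
grasp_force: 62.7
```

Call:
play_rows(
  dp=[
    [0,0,0],
    [0,0,0],
    [0,0,0],
    [0,0,0],
    [0,0,0],
  ],
  rot=[
    [0,0,0],
    [0,0,0],
    [0,0,0],
    [0,0,0],
    [0,0,0],
  ],
)

```text
clock: 6.18
eef_pos: [534.9, 304.1, 82.1]
tcp_rot: [3.14, 0.001, 2.716]
contact_force: [-1.2, -0.7, 0.8]
opening: 0.261
grasp_force: 62.7
```

```bash
python3 nav.py 532 304.5 74 2.71
```

```text
6.1833 [534.9 304.1  82.1] [3.140e+00 1.000e-03 2.716e+00] [-1.2 -0.7  0.8] 0.26 dp [ 0.07 -0.02  0.2 ] rot [0.01 0.01 0.06]
```

Call:
play_rows(
  dp=[
    [0.05,0,0.1],
    [0.05,0,0.2],
    [0.05,0,0.2],
  ],
  rot=[
    [0,0,0],
    [0,0,0],
    [0,0,0],
  ],
)

```text
clock: 6.43
eef_pos: [531.9, 304.4, 72.4]
tcp_rot: [-3.14, -0.001, 2.716]
contact_force: [0.1, 0.4, -0.3]
opening: 0.263
grasp_force: 62.7
```

Call:
play_rows(
  dp=[
    [0,0,0],
    [0,0,0],
    [0,0,0],
    [0,0,0],
    [0,0,0],
  ],
  rot=[
    [0,0,0],
    [0,0,0],
    [0,0,0],
    [0,0,0],
    [0,0,0],
  ],
  fingers=0.8,
)

```text
clock: 6.85
eef_pos: [532.7, 304.7, 73.4]
tcp_rot: [3.141, 0.0, 2.716]
contact_force: [0.0, -0.0, -0.2]
opening: 0.8
grasp_force: 0.0
```

Call:
play_rows(
  dp=[
    [0,0,-0.5],
    [0,0,-1.2],
    [0,0,-2.0],
    [0,0,-2.8],
    [0,0,-3.5],
  ],
  rot=[
    [0,0,0],
    [0,0,0],
    [0,0,0],
    [0,0,0],
    [0,0,0],
  ],
)

```text
clock: 7.27
eef_pos: [532.7, 304.7, 215.4]
tcp_rot: [3.141, 0.001, 2.716]
contact_force: [0.4, -0.3, -0.9]
opening: 0.798
grasp_force: 0.0
```

```bash
python3 nav.py 620.4 112 200 -2.36;python3 - <<'E'
from h import *
from rig import optics
f=optics.grab_frame("side");c=f["color"][100:250,180:340,::-1];d=optics.grab_frame("top")["color"][190:340,120:280,::-1];cv2.imwrite("pics/s4.png",cv2.resize(np.hstack([c,d]),None,fx=2.5,fy=2.5))
E
```

```text
7.2667 [532.7 304.7 215.4] [3.141e+00 1.000e-03 2.716e+00] [ 0.4 -0.3 -0.9] 0.8 dp [-3.99 -3.48  0.38] rot [ 0.000e+00  1.000e-02 -1.153e+01]
```

View pics/s4.png

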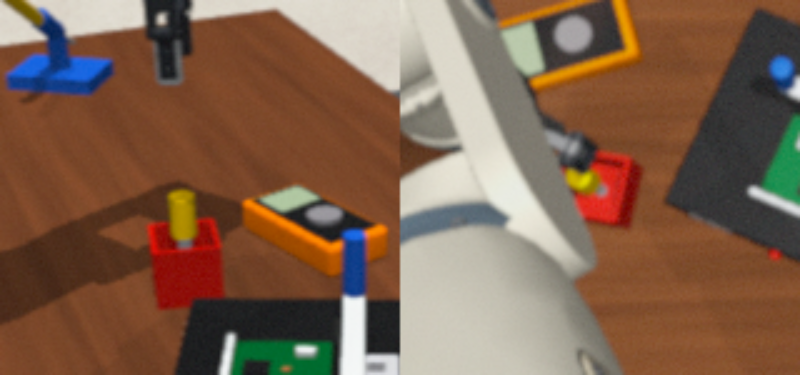

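The pin stands upright in the pot, with its head at side crop (181,215). Next is the handle.

Call:
play_rows(
  dp=[
    [-0.5,-0.44,0],
    [-1.0,-0.88,0],
    [-1.5,-1.31,0],
    [-2.0,-1.75,0],
    [-2.5,-2.18,0],
  ],
  rot=[
    [0,0,-1.1],
    [0,0,-2.2],
    [0,0,-3.3],
    [0,0,-4.4],
    [0,0,-5.5],
  ],
  fingers=0.7,
)

```text
clock: 7.78
eef_pos: [587.6, 182.7, 212.6]
tcp_rot: [-3.141, -0.001, -2.985]
contact_force: [-0.1, 0.9, -0.1]
opening: 0.702
grasp_force: 0.0
```

```bash
python3 nav.py 620.4 112 205 -2.36
```

```text
7.7833 [587.6 182.7 212.6] [-3.141e+00 -1.000e-03 -2.985e+00] [-0.1  0.9 -0.1] 0.7 dp [-0.53 -1.87  0.19] rot [ 0.   -0.01 -5.97]
```

Call:
play_rows(
  dp=[
    [-0.1,-0.37,0],
    [-0.2,-0.75,0],
    [-0.32,-1.12,0],
    [-0.42,-1.5,0],
    [-0.53,-1.87,0],
  ],
  rot=[
    [0,0,-1.1],
    [0,0,-2.2],
    [0,0,-3.3],
    [0,0,-4.4],
    [0,0,-5.5],
  ],
)

```text
clock: 8.2
eef_pos: [619.7, 112.2, 212.5]
tcp_rot: [3.141, -0.001, -2.41]
contact_force: [0.6, 0.1, 0.1]
opening: 0.7
grasp_force: 0.0
```

Call:
play_rows(
  dp=[
    [0,0,0],
    [0,0,0.2],
  ],
  rot=[
    [0,0,-0.4],
    [0,0,-0.4],
  ],
)

```text
clock: 8.37
eef_pos: [620.7, 112.3, 205.7]
tcp_rot: [-3.141, 0.001, -2.373]
contact_force: [-0.2, 0.6, 0.1]
opening: 0.701
grasp_force: 0.0
```

```bash
python3 nav.py 620.4 112 88 -2.36;python3 - <<'E'
from h import *
from rig import optics
f=optics.grab_frame("side");c=f["color"][120:300,220:400,::-1];g=optics.grab_frame("top");d=g["color"][150:330,200:380,::-1];cv2.imwrite("pics/s5.png",cv2.resize(np.hstack([c,d]),None,fx=2.2,fy=2.2))
q=blobs(f,"blue",(310,185,335,222))[0];print(q)
E
```

```text
8.3667 [620.7 112.3 205.7] [-3.141e+00  1.000e-03 -2.373e+00] [-0.2  0.6  0.1] 0.7 dp [0.01 0.   2.94] rot [-0.01  0.01 -0.12]
[([316, 191, 10, 27, 216], [321.3, 203.9])]
```

View pics/s5.png

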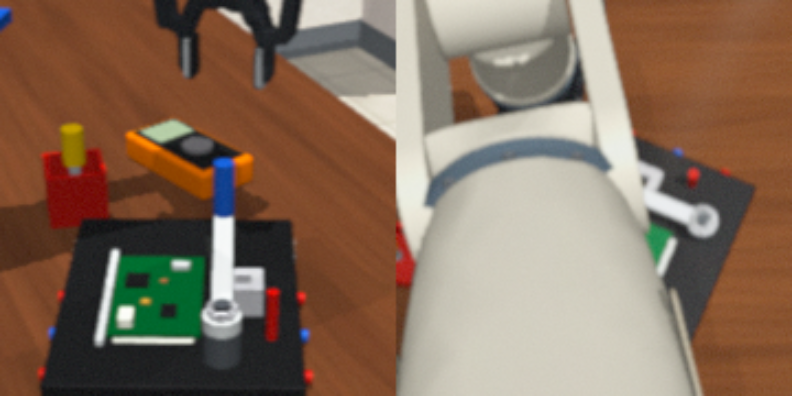

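The fingers, at side crop x 188 and 262, straddle the handle at x 224. I descend and grip.

Call:
play_rows(
  dp=[
    [0,0,0.7],
    [0,0,1.4],
    [0,0,2.1],
    [0,0,2.8],
    [0,0,2.9],
  ],
  rot=[
    [0,0,0],
    [0,0,0],
    [0,0,0],
    [0,0,0],
    [0,0,0],
  ],
)

```text
clock: 8.88
eef_pos: [616.0, 113.1, 84.2]
tcp_rot: [3.137, -0.007, -2.375]
contact_force: [-1.3, -0.9, -0.7]
opening: 0.696
grasp_force: 0.0
```

Call:
play_rows(
  dp=[
    [0,0,0],
    [0,0,0],
    [0,0,0],
    [0,0,0],
    [0,0,0],
  ],
  rot=[
    [0,0,0],
    [0,0,0],
    [0,0,0],
    [0,0,0],
    [0,0,0],
  ],
  fingers=0,
  grip_force=40,
)

```text
clock: 9.3
eef_pos: [620.7, 113.8, 91.3]
tcp_rot: [-3.141, 0.003, -2.374]
contact_force: [-1.7, 3.0, 6.4]
opening: 0.221
grasp_force: 39.0
```

Call:
play_rows(
  dp=[
    [0,0,0],
    [0,0,0],
    [0,0,0],
  ],
  rot=[
    [0,0,0],
    [0,0,0],
    [0,0,0],
  ],
)

```text
clock: 9.55
eef_pos: [620.8, 113.7, 91.3]
tcp_rot: [-3.141, 0.003, -2.374]
contact_force: [-1.5, 3.1, 7.5]
opening: 0.218
grasp_force: 39.0
```

```bash
for p in "635.4 104" "649.6 94.6" "662.7 83.9" "674.7 71.8" "685.5 58.7" "694.8 44.5" "702.7 29.4" "705 24"; do python3 nav.py $p 90 -2.373; done
```

```text
9.55 [620.8 113.7  91.3] [-3.141e+00  3.000e-03 -2.374e+00] [-1.5  3.1  7.5] 0.22 dp [-0.09 -0.43  0.03] rot [-0.01  0.03 -0.01]
9.55 [620.8 113.7  91.3] [-3.141e+00  3.000e-03 -2.374e+00] [-1.5  3.1  7.5] 0.22 dp [-0.19 -0.84  0.03] rot [-0.01  0.03 -0.01]
9.55 [620.8 113.7  91.3] [-3.141e+00  3.000e-03 -2.374e+00] [-1.5  3.1  7.5] 0.22 dp [-0.24 -1.26  0.03] rot [-0.01  0.03 -0.01]
9.55 [620.8 113.7  91.3] [-3.141e+00  3.000e-03 -2.374e+00] [-1.5  3.1  7.5] 0.22 dp [-0.24 -1.69  0.03] rot [-0.01  0.03 -0.01]
9.55 [620.8 113.7  91.3] [-3.141e+00  3.000e-03 -2.374e+00] [-1.5  3.1  7.5] 0.22 dp [-0.21 -2.11  0.03] rot [-0.01  0.03 -0.01]
9.55 [620.8 113.7  91.3] [-3.141e+00  3.000e-03 -2.374e+00] [-1.5  3.1  7.5] 0.22 dp [-0.13 -2.53  0.03] rot [-0.01  0.03 -0.01]
9.55 [620.8 113.7  91.3] [-3.141e+00  3.000e-03 -2.374e+00] [-1.5  3.1  7.5] 0.22 dp [-0.01 -2.94  0.03] rot [-0.01  0.03 -0.01]
9.55 [620.8 113.7  91.3] [-3.141e+00  3.000e-03 -2.374e+00] [-1.5  3.1  7.5] 0.22 dp [ 0.04 -3.08  0.03] rot [-0.01  0.03 -0.01]
```

Call:
play_rows(
  dp=[
    [-0.04,-0.2,0],
    [-0.08,-0.4,0],
    [-0.13,-0.6,0],
    [-0.17,-0.8,0],
    [-0.2,-1.0,0],
  ],
  rot=[
    [0,0,0],
    [0,0,0],
    [0,0,0],
    [0,0,0],
    [0,0,0],
  ],
)

```text
clock: 9.97
eef_pos: [655.5, 91.7, 91.4]
tcp_rot: [-3.141, 0.005, -2.374]
contact_force: [0.5, 9.3, 3.8]
opening: 0.223
grasp_force: 39.0
```

Call:
play_rows(
  dp=[
    [-0.02,-0.2,0],
    [-0.03,-0.4,0],
    [-0.04,-0.6,0],
    [-0.04,-0.8,0],
    [-0.02,-1.0,0],
  ],
  rot=[
    [0,0,0],
    [0,0,0],
    [0,0,0],
    [0,0,0],
    [0,0,0],
  ],
)

```text
clock: 10.38
eef_pos: [683.3, 63.1, 91.3]
tcp_rot: [-3.141, 0.004, -2.374]
contact_force: [-0.4, 8.4, 5.4]
opening: 0.222
grasp_force: 39.0
```

```bash
for p in "694.8 44.5" "702.7 29.4" "705 24"; do python3 nav.py $p 90 -2.373; done
```

```text
10.3833 [683.3  63.1  91.3] [-3.141  0.004 -2.374] [-0.4  8.4  5.4] 0.22 dp [ 0.12 -0.53  0.03] rot [-0.01  0.04 -0.01]
10.3833 [683.3  63.1  91.3] [-3.141  0.004 -2.374] [-0.4  8.4  5.4] 0.22 dp [ 0.24 -0.94  0.03] rot [-0.01  0.04 -0.01]
10.3833 [683.3  63.1  91.3] [-3.141  0.004 -2.374] [-0.4  8.4  5.4] 0.22 dp [ 0.29 -1.08  0.03] rot [-0.01  0.04 -0.01]
```

Call:
play_rows(
  dp=[
    [0.04,-0.2,0],
    [0.09,-0.4,0],
    [0.14,-0.6,0],
    [0.2,-0.8,0],
    [0.2,-0.8,0],
  ],
  rot=[
    [0,0,0],
    [0,0,0],
    [0,0,0],
    [0,0,0],
    [0,0,0],
  ],
)

```text
clock: 10.8
eef_pos: [701.1, 33.9, 91.4]
tcp_rot: [-3.139, 0.006, -2.375]
contact_force: [3.9, 9.7, 2.8]
opening: 0.224
grasp_force: 39.2
```

Call:
play_rows(
  dp=[
    [0.03,-0.08,0],
    [0.05,-0.15,0],
    [0.05,-0.15,0],
  ],
  rot=[
    [0,0,0],
    [0,0,0],
    [0,0,0],
  ],
)

```text
clock: 11.05
eef_pos: [702.6, 30.8, 91.3]
tcp_rot: [3.14, 0.006, -2.375]
contact_force: [1.3, 16.2, 3.7]
opening: 0.223
grasp_force: 39.7
```

Call:
play_rows(
  dp=[
    [0.03,-0.08,0],
    [0.05,-0.15,0],
    [0.05,-0.15,0],
  ],
  rot=[
    [0,0,0],
    [0,0,0],
    [0,0,0],
  ],
)

```text
clock: 11.3
eef_pos: [703.2, 29.2, 91.3]
tcp_rot: [3.134, 0.007, -2.375]
contact_force: [-6.7, 34.5, 9.1]
opening: 0.222
grasp_force: 41.0
```

The force has risen from about 10 to 35 N at the predicted stop position, so the arm should be on its stop. I check this in an image.

Call:
play_rows(
  dp=[
    [0,0,0],
    [0,0,0],
    [0,0,0],
  ],
  rot=[
    [0,0,0],
    [0,0,0],
    [0,0,0],
  ],
)

```text
clock: 11.55
eef_pos: [703.2, 29.3, 91.3]
tcp_rot: [3.134, 0.007, -2.375]
contact_force: [-6.1, 33.9, 9.5]
opening: 0.219
grasp_force: 40.9
```

```bash
python3 - <<'E'
from h import *
from rig import optics
f=optics.grab_frame("side");c=f["color"][150:330,220:400,::-1];g=optics.grab_frame("top");d=g["color"][150:330,160:340,::-1];cv2.imwrite("pics/s6.png",cv2.resize(np.hstack([c,d]),None,fx=2.2,fy=2.2))
E
```

```text
(no output)
```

View pics/s6.png

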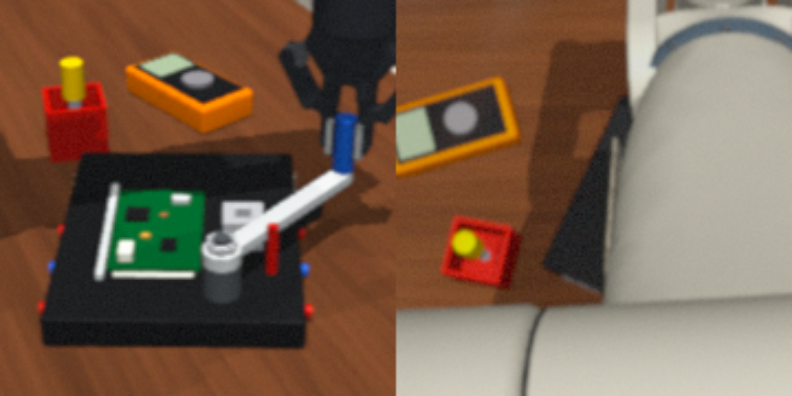

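The arm rests against the red post at side crop (272,240), with the handle held at (344,145). The pin is in the pot, and the other items are undisturbed.

```bash
python3 -c "
from rig import r;print(r.sign_off())"
```

```text
the job is handed in; nothing more can be done
None
```

I handed the job in at about 11.6 s. The lock pin stands foot down in the red pot, and the clamp arm is held on its stop by the blue handle with a grip of about 40 N. The final picture showed the board and meter undisturbed; the reel and tin were outside it, but the arm never went near them. The hand-in call returned no verdict.

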